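# Shim the rocking beam analyser

### The job

The beam analyser on the optical table rocks because one of its feet has lost its rubber pad and hangs clear of the table. With your fingertips, slide the white plastic wedge along the table, thin end first, under that bare foot until it bears snugly and the rocking is taken up, without jacking the analyser out of level; then take your hand off, press down firmly with a fingertip on the lug above that foot to check that it stands steady, and let go. Do not pick anything up, do not touch the optics on the analyser or shove it out of its place, and leave the other things on the table where they are.

Things in the scene. Friction and masses are not known exactly. Their poses are not given: they have to be found in the camera images.
- instrument: Beam analyser, about 2.4 kg, loose: black plate 220 x 200 mm, top 34 mm above the table, four lugs. Three stand on rubber feet (26 mm wide) at (-180, 0), (0, -250), (-180, -250) mm; the fourth, on the +y side with open table beyond, has only a bare stud. Origin: on the table below that stud, z up; plate from x -200 to 20, y -225 to -25 mm. Level; 3 N on that lug tips it 7 mm down there.
- optics: What is mounted on the plate (laser head, mirror, two lenses in rings, camera), up to 121 mm above the table; not to be touched. Axes as the instrument, origin 34 mm above the instrument's origin; all within x = -195 to -15 mm, y = -220 to -20 mm, over 130 mm from the bare stud's lug.
- bare_foot (a point): The lowest point of the bare steel stud: 14 mm across, domed end of 7 mm radius, hanging 7 mm above the table at the start, centred under its lug. It is the foot on the side where the wedge lies (to the robot's left, +y) and farther from the robot: the corner away from the laser head.
- lug_top (a point): The middle of the flat top of the lug above the bare stud, 34 mm above the table: black, round end of 18 mm radius, 12 mm thick, flush screw. This is where to press; 6 to 20 N is a good firm press.
- wedge: White plastic wedge, 56 g, loose: 100 mm long (x), 44 wide (y), flat underneath, top sloping from 16 mm thick (x = -50) to 2 mm at the thin end (x = +50). Origin: centre of the underside. Starts 10-15 cm from the bare foot, thin end roughly towards it. The gap closes with the stud at x = +14 mm; under 1 N slides it until then, 3-5 N is snug, about 9 N jacks the foot up. It stays where left.
- wedge_back (a point): The middle of the wedge's blunt end face (44 mm wide, 16 mm high), 8 mm above the table: the face to push.
- spacer: Bystander: flat white plastic block 60 x 30 x 12 mm (no slope) lying beside the wedge. Origin: centre of its underside.
- fork: Bystander: black slotted clamping fork, 85 x 34 x 10 mm, with a screw head to 16 mm. Origin: near its middle, on its underside.
- mirror_mount: Bystander: black mirror mount on a small foot, 40 x 46 mm and 56 mm high. Origin: centre of its underside.
- driver: Bystander: screwdriver 190 mm long, lying. Origin: its middle, on the table.
- bottle: Bystander: white closed bottle, 60 mm across and 130 mm high. Origin: centre of its underside.
- iris: Bystander: iris in a black ring on a steel post with a round foot 44 mm across, 103 mm high. Origin: centre of its underside.
Not all that is in view belongs to the job. Leave any pink, purple or turquoise look-alike of the wedge alone.

How it is judged:
On the way, in this order (a step that is already met when the one before it is completed fails the run):
1. the wedge lies under the bare foot and bears on it, the analyser level within 0.6 degrees and nobody touching it (x of bare_foot in the frame of wedge between -0.042 and 0.042 m and y of bare_foot in the frame of wedge between -0.02 and 0.02 m and angle between instrument's own z axis and vertical below 0.01 rad and contact force between wedge and instrument above 0.3 N and contact force between the fingers and instrument below 0.2 N), for 0.2 s.
2. the lug above the shimmed foot is pressed down with more than 5 N and the analyser does not rock (stays level within 0.6 degrees) (x of bare_foot in the frame of wedge between -0.042 and 0.042 m and y of bare_foot in the frame of wedge between -0.02 and 0.02 m and angle between instrument's own z axis and vertical below 0.01 rad and contact force between the fingers and instrument above 5 N and horizontal distance between the grasp point and lug_top below 0.05 m), for 0.3 s.
At the end, for the whole second after the job is handed in: The wedge lies flat on the table under the bare foot (the stud within 42 mm of its middle along it and 20 mm across it) and carries it with more than 0.3 N; the analyser is level within 0.010 rad (0.6 degrees), within 12 mm of where it stood, and both are at rest (x of bare_foot in the frame of wedge between -0.042 and 0.042 m and y of bare_foot in the frame of wedge between -0.02 and 0.02 m and angle between instrument's own z axis and vertical below 0.01 rad and contact force between wedge and instrument above 0.3 N and height (world z) of wedge below 0.004 m and linear speed of each of wedge, instrument below 0.01 m/s and distance of bare_foot from where it was at the start of the episode below 0.012 m); the robot touches nothing.
It fails at once if the wedge is lifted off the table or tipped up (height (world z) of wedge above 0.006 m or angle between wedge's own z axis and vertical above 0.15 rad).
It fails at once if the analyser is lifted or tipped further than its rock, or shoved more than 12 mm (angle between instrument's own z axis and vertical above 0.065 rad or height (world z) of instrument above 0.008 m or distance of bare_foot from where it was at the start of the episode above 0.012 m).
It fails at once if the robot touches the optics on the analyser (contact force between any of the fingers, the arm and optics above 0.5 N).
It fails at once if another thing on the table is moved more than 20 mm (distance of any of spacer, fork, mirror_mount, driver, bottle, iris from where it was at the start of the episode above 0.02 m).
It also fails if it takes over 54 s, if anything falls off the work surface, if the arm or the gripper's body presses on something with over 40 N, if the wrist force passes 120 N, or if a joint passes its speed limit or range.

### The arm

A 7-joint arm with a two-finger parallel gripper is mounted at the origin on the work surface. World frame = base frame: x ahead of the robot, y to its left, z up, the work surface at z = 0. Lengths are in m, angles in rad, forces in N, time in s.
With the tool pointing down it reaches from about 0.425 to 1.025 m from the base axis. Payload 9.4 kg.
Tool frame: the origin (TCP) lies at the very end of the fingers, on their centre line; the grasp point (between the pads) lies 19 mm behind it (ctrl.hold_point_z is the distance from the TCP to the grasp point, in m); z points along the fingers, y is the line along which they close (so a half turn about z gives the same grasp; the last joint's range is limited). The gripper opens to 93 mm and grips with 3 to 60 N. Pads are 15 mm wide; open, the fingers measure 128 mm over their backs; the gripper's body (75 mm by 188 mm) begins 65 mm behind the grasp point.
Start: joints at [1.186, 0.599, -0.003, 1.599, 0.002, 0.943, -0.08], TCP at [0.22, -0.691, 0.219] pointing down, gripper open.
Joint ranges: [-2.57, 2.57], [-0.35, 1.97], [-1.29, 1.29], [0.11, 2.56], [-1.05, 4.19], [0.11, 1.86], [-2.63, 2.63]. Speed limits (rad/s): [2.22, 2.22, 3.01, 3.01, 3.14, 3.14, 3.14].

### API

Orientations are given as a unit quaternion [w, x, y, z].
In Python, from station import ctrl, solver, status, vision, order, find_in, place_of gives the robot as it stands. The module is installed in compiled form; this text tells all that it offers. Calls block until the motion is done:
- ctrl.movep(position, orientation): joint-space move of the TCP to a pose.
- ctrl.servo_line(position, frame=None, vel=0.15, stop_force=None): straight line of the TCP; frame=None keeps the orientation; vel is the mean speed in m/s. With stop_force (N) it stops when the force on the tool has changed by that much, and returns True; else False.
- ctrl.movej(angles): joint-space move.
- ctrl.let_go() and ctrl.close(f_grip=None): open the fingers fully, or close them until they stop; f_grip is the grip in N (None keeps the last).
- ctrl.hold(seconds).
- solver.ik(position, orientation): joint angles nearest the present ones, or None.
- status.get_state(): the state.
- vision.grab_frame(name): name is "side" or "top"; returns (picture, depth): 480x640x3 uint8, blue, green, red; 480x640 float32, m along the optical axis (not along the pixel's ray), 0 where there is no reading.
- vision.get_calibration(name): a dict with "K" (3x3 intrinsics, pixels), "eye" and "orientation" of the camera in the world. Camera axes: x right, y down, z forward; pixel columns grow to the right and rows downward; lengths in m; the calibration is good to about 2 mm. A picture is of the moment at which its call begins. get_calibration takes no time and is no camera call.
A pose or a line that the arm cannot do raises ctrl.IKError and nothing moves.
- order.finish_job(): hands the job in; it is judged then, once.
Trained networks look in the newest picture that a camera, given by its name, has taken for a name from the list of things; names that differ only in an ending like _2 or _b are one class to them, and where a whole thing is asked for, a point or a joint stands for the part that bears it (a point fixed in the world has none). Each returns a list of dicts, best first, with "confidence" (0 to 1); they miss things now and then, are a little off and sometimes report something else, mostly with a low value. They report only what shows in the picture. A call takes as long as a camera call. They do not tell look-alikes from the thing itself.
- find_in(camera, query): "location" ([column, row] in pixels, amid what is visible of it).
- place_of(camera, query): "location" ([column, row] in pixels: a listed point, or the origin of a listed thing).
The state is a dict: "t": time; "joint_pos": joint angles; "joint_velocities": joint speeds; "effort": joint torques, N m; "tcp_pos": TCP position; "ee_rot": TCP orientation; "ft_force": force on the tool from outside, world axes, zero at the start; "torque": the same for the moment, N m; "gripper_width": opening from 0.0 (shut) to 1.0 (fully open); "grip_force": force on a finger pad.
Only numpy, scipy, OpenCV 4.12 (cv2) and the standard library are available. Lean on these libraries where they do the work, as an engineer would, in place of code of your own. Each camera call takes 0.05 s, during which the arm holds its last target. There are 200 camera calls.

## Working session

There is one attempt and no reset: what is moved stays moved. The work goes in short steps, each a Python script; the robot and the scene stay as the last script left them, time stands still between calls to the robot, and variables do not carry over. Pictures are saved under pics/ and viewed, at most 10 in all, crops included, and the job is handed in when it is done.

```bash
mkdir -p pics; cat > h.py <<'E'
import numpy as np, cv2
from scipy.spatial.transform import Rotation as R
from station import ctrl, solver, status, vision, order, find_in, place_of
def cal(n):
    c=vision.get_calibration(n); q=c["orientation"]; q=np.array(q)
    M=R.from_quat([q[1],q[2],q[3],q[0]]).as_matrix() if q.size==4 else q
    return np.array(c["K"]),np.array(c["eye"]),M
def ray(n,p):
    K,e,M=cal(n); return e,M@np.linalg.solve(K,[p[0],p[1],1])
def at_z(n,p,z):
    e,d=ray(n,p); return e+d*(z-e[2])/d[2]
def at_d(n,p,D):
    e,d=ray(n,p); return e+d*D[int(round(p[1])),int(round(p[0]))]
def pix(n,X):
    K,e,M=cal(n); u=K@(M.T@(np.array(X)-e)); return u[:2]/u[2]
def two(p,q):
    (e1,d1),(e2,d2)=ray("side",p),ray("top",q)
    s=np.linalg.lstsq(np.c_[d1,-d2],e2-e1,rcond=None)[0]
    a,b=e1+d1*s[0],e2+d2*s[1]; return (a+b)/2,np.linalg.norm(a-b)
E
python3 - <<'E'
from h import *
np.set_printoptions(precision=4,suppress=True)
for n in("side","top"):
    im,D=vision.grab_frame(n); cv2.imwrite(f"pics/{n}0.png",im); np.save(f"{n}0.npy",D)
    K,e,M=cal(n); print(n,K[0,0],e,M[:,2])
    for q in("wedge","wedge_back","bare_foot","lug_top","spacer","instrument","fork","driver","bottle","iris","mirror_mount"):
        print(q,[(np.round(r["location"]),round(r["confidence"],2),at_d(n,r["location"],D)) for r in place_of(n,q)[:3]])
print(status.get_state())
E
```

```text
side 481.45259867822165 [ 0.3474 -0.5166  0.7849] [ 0.2008  0.6525 -0.7307]
wedge [(array([340., 254.]), 0.94, array([0.5796, 0.1316, 0.0102])), (array([361., 200.]), 0.75, array([0.6843, 0.2808, 0.0079])), (array([210., 241.]), 0.66, array([0.3189, 0.256 , 0.0115]))]
wedge_back [(array([342., 233.]), 0.8, array([0.6015, 0.181 , 0.017 ])), (array([455., 304.]), 0.73, array([ 0.7471, -0.0674,  0.016 ])), (array([340., 192.]), 0.67, array([0.6467, 0.3291, 0.0016]))]
bare_foot [(array([352., 292.]), 0.7, array([0.5622, 0.0103, 0.0348])), (array([356., 287.]), 0.2, array([0.5724, 0.019 , 0.0345]))]
lug_top [(array([354., 284.]), 0.82, array([0.5722, 0.0268, 0.0333]))]
spacer [(array([413., 256.]), 0.59, array([0.7236, 0.0744, 0.0124]))]
instrument [(array([350., 298.]), 0.73, array([ 0.5535, -0.0034,  0.034 ]))]
fork [(array([287., 266.]), 0.84, array([0.4611, 0.1326, 0.0119]))]
driver [(array([325., 179.]), 0.64, array([0.6278, 0.3893, 0.0006]))]
bottle [(array([260., 189.]), 0.89, array([0.4612, 0.3834, 0.0185]))]
iris [(array([479., 371.]), 0.69, array([ 0.7207, -0.2057,  0.0096]))]
m
[... 1328 characters left out ...]
7227, -0.1938,  0.0102]))]
mirror_mount [(array([260., 274.]), 0.87, array([0.4682, 0.2534, 0.0575])), (array([367., 232.]), 0.31, array([0.5631, 0.0281, 0.0345]))]
{'t': 1.2, 'joint_pos': array([ 1.1863,  0.5993, -0.0025,  1.5994,  0.0018,  0.9429, -0.0798]), 'joint_velocities': array([-0.0006,  0.0001, -0.0005,  0.0006, -0.0003,  0.0012,  0.0008]), 'effort': array([ -0.0018, -76.484 ,   1.4961, -25.2705,  -0.0524,   0.0106,
         0.    ]), 'tcp_pos': array([ 0.2196, -0.6909,  0.2186]), 'ee_rot': array([ 0.    ,  0.9882,  0.1533, -0.    ]), 'ft_force': array([-0.7065, -0.9276,  0.6588]), 'torque': array([ 0.0029, -0.0198,  0.0077]), 'grip_force': 0.0, 'gripper_width': 1.0015586200471163}
```

View pics/side0.png

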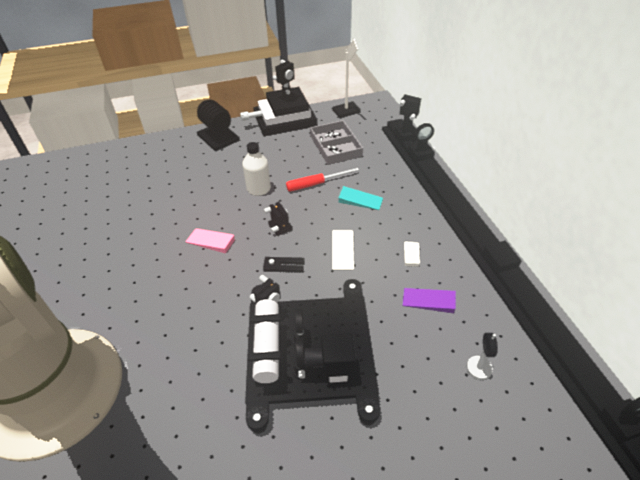

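View pics/top0.png

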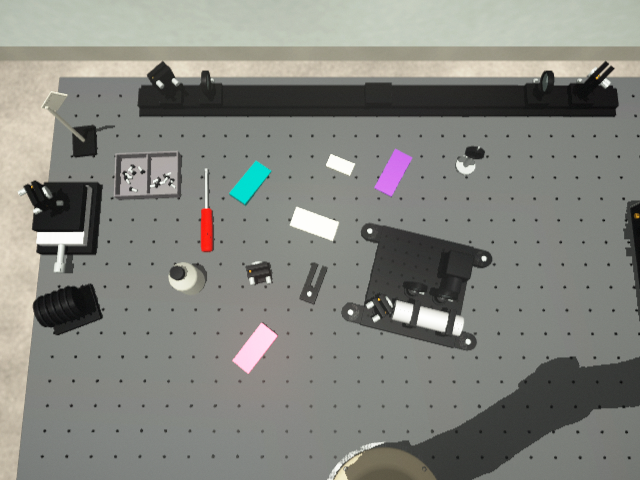

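Both views show the white wedge at side (342,250) / top (314,224). These could be mistaken for it in the top view: spacer (340,165; small, white), turquoise (250,182), purple (393,172) and pink (255,348). I choose the large white one. The bare lug is at top (370,231) / side (352,286).

```bash
python3 - <<'E'
from h import *
np.set_printoptions(precision=4,suppress=True)
cr=[]
for n,c,lug in(("side",(342,250),(352,286)),("top",(314,224),(370,231))):
    im=cv2.imread(f"pics/{n}0.png");D=np.load(f"{n}0.npy")
    m=(im.min(2)>150).astype(np.uint8)
    k,l=cv2.connectedComponents(m); m=l==l[c[1],c[0]]
    v,u=np.nonzero(m); P=np.array([at_d(n,(a,b),D) for a,b in zip(u,v)])
    A=np.c_[P[:,:2],np.ones(len(P))]; g=np.linalg.lstsq(A,P[:,2],rcond=None)[0]
    cn,(w,h),an=cv2.minAreaRect((P[:,:2]*1000).astype(np.float32)); 
    print(n,len(u),"rect",cn,w,h,an,"corners",cv2.boxPoints((cn,(w,h),an)).round(1).tolist(),"slope",g,"zmean",P[:,2].mean(), "bgr", im[m].mean(0))
    # lug screws
    for s in ([(352,286),(369,409),(257,417),(265,285)] if n=="side" else [(370,231),(350,312),(484,258),(468,341)]):
        x,y=s; w_=im[y-8:y+9,x-8:x+9].min(2)>130
        if w_.any():
            yy,xx=np.nonzero(w_); s=(x-8+xx.mean(),y-8+yy.mean())
        print("screw",s,at_z(n,s,.034),at_d(n,s,D))
    x,y=c; cr.append(cv2.resize(im[y-60:y+60,x-70:x+90],None,fx=4,fy=4,interpolation=cv2.INTER_CUBIC))
cv2.imwrite("pics/crop.png",cv2.resize(np.vstack(cr),(400,600)))
E
```

```text
Traceback (most recent call last):
  File "h.py", line 13, in at_d
    e,d=ray(n,p); return e+d*D[int(round(p[1])),int(round(p[0]))]
        ~~~^^^^^
  File "h.py", line 9, in ray
    K,e,M=cal(n); return e,M@np.linalg.solve(K,[p[0],p[1],1])
          ~~~^^^
  File "h.py", line 5, in cal
    c=vision.get_calibration(n); q=c["orientation"]; q=np.array(q)
ValueError: time passes only in moves, steps and waits
```

```bash
sed -i 's/^def cal/import functools\n@functools.lru_cache(None)\ndef cal/' h.py; cat > w.py <<'E'
from h import *
np.set_printoptions(precision=4,suppress=True)
def wedge(n,c,im,D):
    m=(im.min(2)>150).astype(np.uint8)
    k,l=cv2.connectedComponents(m); m=l==l[c[1],c[0]]
    v,u=np.nonzero(m); P=np.array([at_d(n,(a,b),D) for a,b in zip(u,v)])
    A=np.c_[P[:,:2],np.ones(len(P))]; g=np.linalg.lstsq(A,P[:,2],rcond=None)[0]
    r=cv2.minAreaRect((P[:,:2]*1000).astype(np.float32))
    print(n,len(u),"rect",r,"corners",cv2.boxPoints(r).round(1).tolist(),"slope",g,"zmean",P[:,2].mean())
E
cat > a.py <<'E'
from w import *
cr=[]
for n,c in(("side",(342,250)),("top",(314,224))):
    im=cv2.imread(f"pics/{n}0.png");D=np.load(f"{n}0.npy")
    wedge(n,c,im,D)
    for s in ([(352,286),(369,409),(257,417),(265,285)] if n=="side" else [(370,231),(350,312),(484,258),(468,341)]):
        x,y=s; w_=im[y-8:y+9,x-8:x+9].min(2)>130
        if w_.any():
            yy,xx=np.nonzero(w_); s=(x-8+xx.mean(),y-8+yy.mean())
        print("screw",s,at_z(n,s,.034),at_d(n,s,D))
    x,y=c; cr.append(cv2.resize(im[y-60:y+60,x-70:x+90],None,fx=4,fy=4,interpolation=cv2.INTER_CUBIC))
cv2.imwrite("pics/crop.png",cv2.resize(np.vstack(cr),(400,600)))
E
python3 a.py
```

```text
side 15265 rect ((463.8109130859375, 5.1239013671875), (949.5318603515625, 491.1700134277344), 50.064361572265625) corners [[-29.299999237060547, -201.3000030517578], [347.3999938964844, -516.5999755859375], [956.9000244140625, 211.5], [580.2999877929688, 526.7999877929688]] slope [-0.0176 -0.2277  0.0479] zmean 0.0055035955780023665
screw (np.float64(352.0), np.float64(282.04918032786884)) [0.5702 0.0328 0.034 ] [0.5696 0.0313 0.036 ]
screw (np.float64(368.6), np.float64(408.4)) [ 0.5073 -0.2183  0.034 ] [ 0.5078 -0.2173  0.0315]
screw (np.float64(256.36538461538464), np.float64(416.5192307692308)) [ 0.3323 -0.1752  0.034 ] [ 0.3324 -0.1759  0.0356]
screw (np.float64(262.7792207792208), np.float64(279.72727272727275)) [0.4037 0.0942 0.034 ] [0.3977 0.0293 0.1138]
top 983 rect ((464.90692138671875, 161.54734802246094), (108.42892456054688, 323.72589111328125), 82.02751922607422) corners [[297.1000061035156, 130.3000030517578], [617.7000122070312, 85.4000015258789], [632.7000122070312, 192.8000030517578], [312.1000061035156, 237.6999969482422]] slope [-3.2322  0.9438  1.7817] zmean 0.02133833051734123
screw (np.float64(368.1388888888889), np.float64(229.44444444444446)) [0.57   0.0257 0.034 ] [0.569  0.026  0.0382]
screw (np.float64(347.925), np.float64(311.875)) [0.3924 0.0707 0.034 ] [0.3921 0.0709 0.0383]
screw (np.float64(485.46875), np.float64(257.1875)) [ 0.5098 -0.2241  0.034 ] [ 0.5085 -0.2219  0.041 ]
screw (np.float64(468.42424242424244), np.float64(341.57575757575756)) [ 0.3319 -0.1783  0.034 ] [ 0.3319 -0.1779  0.0356]
```

View pics/crop.png

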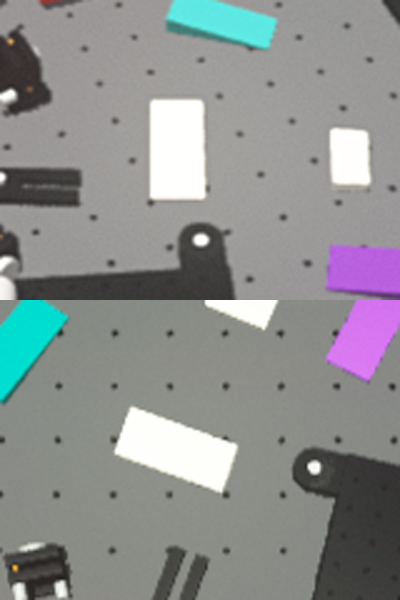

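```bash
cat > w.py <<'E'
from h import *
np.set_printoptions(precision=4,suppress=True)
def wedge(n,c,im,D):
    m=((im.min(2)>170)&(im.max(2)-im.min(2)<40)).astype(np.uint8)
    k,l=cv2.connectedComponents(m,connectivity=4); M=l==l[c[1],c[0]]
    v,u=np.nonzero(cv2.erode(M.astype(np.uint8),np.ones((3,3)))*(D>0)); P=np.array([at_d(n,(a,b),D) for a,b in zip(u,v)])
    A=np.c_[P[:,:2],np.ones(len(P))]; g=np.linalg.lstsq(A,P[:,2],rcond=None)[0]
    cs=cv2.findContours(M.astype(np.uint8),cv2.RETR_EXTERNAL,cv2.CHAIN_APPROX_NONE)[0][0][:,0]
    # silhouette onto plane of the wedge top (slope .14 along axis), iterated
    ax=-g[:2]/np.linalg.norm(g[:2]); c0=P[:,:2].mean(0); 
    for i in range(4):
        Q=[]
        for p in cs:
            e,d=ray(n,p); z=.009
            for _ in range(4):
                X=e+d*(z-e[2])/d[2]; z=np.clip(.009-.14*(X[:2]-c0)@ax,.002,.016)
            Q.append(X[:2])
        r=cv2.minAreaRect((np.array(Q)*1000).astype(np.float32)); b=cv2.boxPoints(r)
        E=[b[1]-b[0],b[2]-b[1]]; L=max(E,key=np.linalg.norm); L=L/np.linalg.norm(L); ax=L if L@-g[:2]>0 else -L; c0=np.array(r[0])/1000
    print(n,M.sum(),"centre",c0,"size",r[1],"axis(thin)",ax,"slope",g,"zmean",P[:,2].mean())
    return c0,ax
E
python3 - <<'E'
from w import *
for n,c in(("side",(342,250)),("top",(314,224))):
    im=cv2.imread(f"pics/{n}0.png");D=np.load(f"{n}0.npy")
    wedge(n,c,im,D)
    for s in ((352.4,286) if n=="side" else (370,230.8),):
        print("lug",at_z(n,s,.034))
print(two((352.4,286),(370,230.8)))
E
```

```text
side 902 centre [0.5903 0.1447] size (104.7082290649414, 46.97731018066406) axis(thin) [-0.3151 -0.949 ] slope [ 0.0319  0.1009 -0.0239] zmean 0.009362765322399045
lug [0.5676 0.0233 0.034 ]
top 954 centre [0.5896 0.1425] size (101.75395202636719, 46.900428771972656) axis(thin) [-0.316  -0.9488] slope [ 0.0398  0.1366 -0.0329] zmean 0.01011906819689342
lug [0.567  0.0217 0.034 ]
(array([0.5667, 0.0219, 0.036 ]), np.float64(0.00042348420595992643))
```

The two views agree to about 2 mm. The wedge is at (0.590, 0.1435) with its thin end towards the lug, and the lug is at (0.567, 0.0225). The lug sits 16 mm to the +x side of the wedge's axis, so I'll nudge the wedge sideways first and then push it along its length.

```bash
cat >> w.py <<'E'
def down(d):  # tool x along horizontal direction d (or opposite), pointing down; nearest feasible last joint
    t=np.arctan2(d[1],d[0]); return [np.array([0,np.cos((t+k)/2),np.sin((t+k)/2),0]) for k in(0,np.pi)]
def pick(pos,d):
    qs=[(solver.ik(pos,q),q) for q in down(d)]; qs=[(abs(j[6]),q) for j,q in qs if j is not None]
    return min(qs,key=lambda s:s[0])[1]
def st(m=""):
    s=status.get_state(); print(m,"t",round(s["t"],2),"tcp",s["tcp_pos"],"F",s["ft_force"],"w",round(s["gripper_width"],3)); return s
E
python3 - <<'E'
from w import *
a=np.array([-.316,-.949]);n=np.array([.949,-.316]);c=np.array([.590,.1435])
P=lambda x,y,z:np.r_[c+a*x+n*y,z]
q=pick(P(-.01,-.045,.2),n); print(q)
ctrl.close(10); st("closed")
ctrl.movep(P(-.01,-.045,.26),q); ctrl.servo_line(P(-.01,-.045,.005),vel=.15); st("down")
print(ctrl.servo_line(P(-.01,-.0131,.005),vel=.03,stop_force=6)); st("pushed")
ctrl.servo_line(P(-.01,-.04,.005),vel=.08); ctrl.servo_line(P(-.06,-.10,.15),vel=.2); st("up")
for k in("side","top"):
    im,D=vision.grab_frame(k); cv2.imwrite(f"pics/{k}1.png",im); np.save(f"{k}1.npy",D)
    px=np.round(pix(k,[*(c+.0164*n),.009])).astype(int); print(px)
    try: wedge(k,px,im,D)
    except Exception as e: print(k,e)
E
```

```text
[0.     0.16   0.9871 0.    ]
closed t 2.65 tcp [ 0.2196 -0.6909  0.2186] F [-0.159   0.7495 -0.1961] w 0.006
down t 7.72 tcp [0.5508 0.1673 0.0057] F [-0.9415 -0.3973  0.9484] w 0.005
False
pushed t 8.93 tcp [0.5806 0.1572 0.0051] F [-0.238  -0.4902  0.4548] w 0.003
up t 10.39 tcp [0.5141 0.2309 0.149 ] F [-0.2752  0.179  -0.086 ] w 0.007
[350 249]
side 574 centre [0.6112 0.1379] size (104.61676788330078, 43.039512634277344) axis(thin) [-0.3277 -0.9448] slope [-0.0192  0.1394  0.0029] zmean 0.009633629407231753
[316 216]
top 256410 centre [nan nan] size (0.0, 0.0) axis(thin) [nan nan] slope [-0.5061 -0.3411  0.4924] zmean 0.1965661250062816w.py:19: RuntimeWarning: invalid value encountered in divide
  E=[b[1]-b[0],b[2]-b[1]]; L=max(E,key=np.linalg.norm); L=L/np.linalg.norm(L); ax=L if L@-g[:2]>0 else -L; c0=np.array(r[0])/1000
```

```bash
python3 - <<'E'
from w import *
a=np.array([-.316,-.949]);n=np.array([.949,-.316]);c=np.array([.6055,.1383])
P=lambda x,y,z:np.r_[c+a*x+n*y,z]
q=pick(P(-.08,0,.1),a); print(q)
ctrl.movep(P(-.085,0,.12),q); ctrl.servo_line(P(-.085,0,.03)); st("back")
for k in("side","top"):
    im,D=vision.grab_frame(k); cv2.imwrite(f"pics/{k}2.png",im); np.save(f"{k}2.npy",D)
    try: wedge(k,np.round(pix(k,[*c,.009])).astype(int),im,D)
    except Exception as e: print(k,e)
A=cv2.imread("pics/side2.png")[180:330,240:440];B=cv2.imread("pics/top2.png")[130:280,240:440]
cv2.imwrite("pics/c2.png",cv2.resize(np.vstack([A,B]),None,fx=2,fy=2))
E
```

```text
[0.     0.8111 0.5848 0.    ]
back t 12.3 tcp [0.6326 0.2193 0.0306] F [ 0.208  -0.0343  1.4582] w 0.005
side 759 centre [0.6054 0.1395] size (98.92715454101562, 44.64750671386719) axis(thin) [-0.3171 -0.9484] slope [ 0.1005  0.1024 -0.0656] zmean 0.00941998515821634
top 304707 centre [0.604  0.1365] size (1095.0772705078125, 1546.64892578125) axis(thin) [-0.0022  1.    ] slope [-0.5867 -0.181   0.389 ] zmean 0.002717337518061201
```

View pics/c2.png

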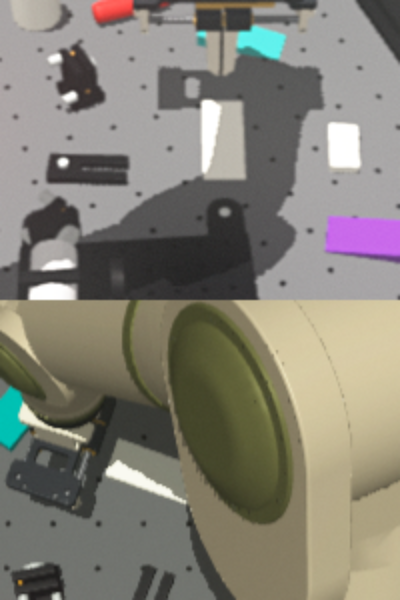

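The side view shows the wedge lying flat at about (352,250) and lined up with the lug at (352,286), with the fingers behind its blunt end. I'll push it to just short of contact and check.

```bash
python3 - <<'E'
from w import *
a=np.array([-.3165,-.9486]);n=np.array([.9486,-.3165]);c=np.array([.6053,.1387])
P=lambda x,y,z:np.r_[c+a*x+n*y,z]
ctrl.servo_line(P(-.085,0,.006)); st("down")
print(ctrl.servo_line(P(.025,0,.006),vel=.04,stop_force=5)); st("pushed")
k="side"
im,D=vision.grab_frame(k); cv2.imwrite(f"pics/{k}3.png",im)
try: wedge(k,np.round(pix(k,P(.07,0,.009))).astype(int),im,D)
except Exception as e: print(k,e)
cv2.imwrite("pics/c3.png",cv2.resize(im[200:330,270:430],None,fx=4,fy=4))
E
```

```text
down t 12.71 tcp [0.6319 0.2192 0.006 ] F [0.364  0.5301 0.4021] w 0.004
False
pushed t 15.61 tcp [0.5974 0.1151 0.006 ] F [ 0.4625  1.034  -0.4733] w 0.005
side 434 centre [0.5842 0.0734] size (69.61474609375, 43.581600189208984) axis(thin) [-0.3155 -0.9489] slope [ 0.0405  0.1235 -0.0208] zmean 0.01263896927232546
```

View pics/c3.png

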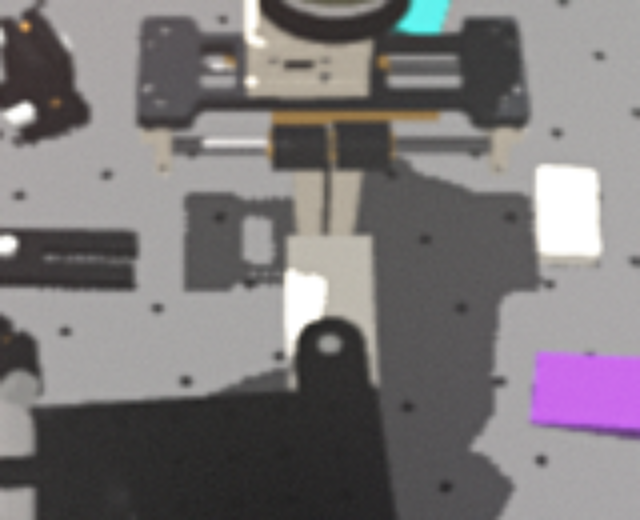

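The wedge is well centred under the lug (crop: wedge 285–377, lug centre 330). Next is the slow snug push.

```bash
cat > push.py <<'E'
import sys
from w import *
a=np.array([-.3165,-.9486]);c=np.array([.6053,.1387])
P=lambda x,z:np.r_[c+a*x,z]
def F():
    f=[]
    for _ in range(8): ctrl.hold(.02); f.append(status.get_state()["ft_force"])
    return np.mean(f,0)
x=lambda:(status.get_state()["tcp_pos"][:2]-c)@a
f0=F(); print("f0",f0,x())
hit=ctrl.servo_line(P(float(sys.argv[1]),.006),vel=.01,stop_force=float(sys.argv[2]))
f=F(); print(hit,"F along push",(f-f0)[:2]@a,f-f0,"x",x()); st()
E
python3 push.py .066 4
```

```text
f0 [0.1637 0.1041 0.0066] 0.02496000214537528
True F along push -0.10733225216905028 [0.1189 0.0735 0.1447] x 0.04879829160473117
 t 18.3 tcp [0.5896 0.0925 0.0056] F [-0.3535  0.1247  0.4504] w 0.005
```

```bash
python3 push.py .066 4; python3 push.py .066 5
```

```text
f0 [-0.1942  0.2258 -0.1112] 0.048788021494780336
True F along push -0.30450378885208296 [0.3959 0.1889 0.4077] x 0.04894406976788388
 t 19.06 tcp [0.5893 0.0924 0.0051] F [ 1.0791 -0.0181 -0.2274] w 0.004
f0 [0.4269 0.3323 0.2776] 0.04890339301928185
True F along push 0.4267362574902238 [-0.3101 -0.3464 -0.4285] x 0.04890401780913208
 t 19.82 tcp [0.5889 0.0926 0.0047] F [ 0.4466  0.5085 -0.5409] w 0.005
```

```bash
cat > step.py <<'E'
from w import *
a=np.array([-.3165,-.9486]);c=np.array([.6053,.1387])
P=lambda x,z:np.r_[c+a*x,z]
def F():
    f=[]
    for _ in range(6): ctrl.hold(.02); f.append(status.get_state()["ft_force"])
    return np.mean(f,0)
x=lambda:(status.get_state()["tcp_pos"][:2]-c)@a
t=x()
for i in range(16):
    t+=.0006; ctrl.servo_line(P(t,.006),vel=.006); f=F(); p=-(f[:2]@a)
    print(round(t,4),round(x(),4),"push",round(p,2),f, round(status.get_state()["tcp_pos"][2],4))
    if p>3.7 or np.linalg.norm(f)>8: break
st()
E
python3 step.py
```

```text
0.0495 0.049 push 3.59 [ 0.7563  3.5287 -0.9268] 0.006
0.0501 0.0493 push 4.86 [ 0.6654  4.8997 -1.4946] 0.0061
 t 20.72 tcp [0.5898 0.092  0.0061] F [ 0.6518  4.7962 -1.6745] w 0.01
```

The wedge is snug at about 4.9 N, with the stud where I expected it. Next I back off and look.

```bash
python3 - <<'E'
from w import *
a=np.array([-.3165,-.9486])
p=status.get_state()["tcp_pos"]
ctrl.servo_line(np.r_[p[:2]-.03*a,.006],vel=.05); ctrl.servo_line(np.r_[p[:2]-.05*a,.10],vel=.2); ctrl.hold(.3); st()
im,D=vision.grab_frame("side"); cv2.imwrite("pics/side4.png",im); np.save("side4.npy",D)
print(place_of("side","lug_top")[:2],place_of("side","wedge")[:2])
for s,z in (((352.4,286),.034),): print(at_d("side",s,D))
for u,v in((352,284),(350,290),(360,320),(367,408)): print(at_d("side",(u,v),D), at_d("side",(u,v),np.load("side0.npy")))
cv2.imwrite("pics/c4.png",cv2.resize(im[200:330,270:430],None,fx=4,fy=4))
E
```

```text
t 22.42 tcp [0.6051 0.1391 0.0989] F [0.3262 0.2937 0.8045] w 0.006
[{'location': [353.7, 284.3], 'confidence': 0.94}, {'location': [352.8, 268.2], 'confidence': 0.33}] [{'location': [210.7, 240.7], 'confidence': 0.83}, {'location': [360.6, 198.1], 'confidence': 0.76}]
[0.5667 0.0212 0.037 ]
[0.568  0.0271 0.0356] [0.5684 0.0279 0.0345]
[0.5601 0.0164 0.0329] [0.5602 0.0167 0.0325]
[ 0.5533 -0.0566  0.0357] [ 0.5534 -0.0565  0.0355]
[ 0.5048 -0.2174  0.0353] [ 0.5043 -0.2184  0.0379]
```

View pics/c4.png

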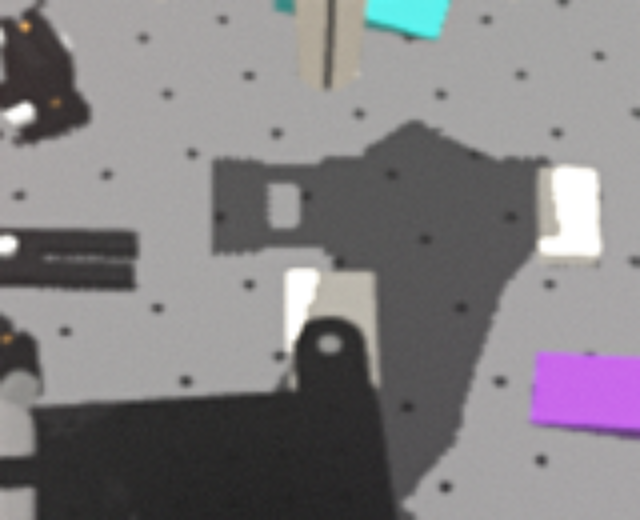

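The wedge stays flat under the lug and the analyser hasn't moved. Now the press test.

```bash
python3 - <<'E'
from w import *
L=np.array([.567,.0235])
ctrl.servo_line(np.r_[L,.10],vel=.15); ctrl.servo_line(np.r_[L,.045],vel=.1)
print(ctrl.servo_line(np.r_[L,.025],vel=.015,stop_force=4)); st("touch")
z=status.get_state()["tcp_pos"][2]
for i in range(20):
    z-=.0006; ctrl.servo_line(np.r_[L,z],vel=.01); ctrl.hold(.05)
    f=np.mean([(ctrl.hold(.02),status.get_state()["ft_force"][2])[1] for _ in range(5)])
    print(round(z,4),round(status.get_state()["tcp_pos"][2],4),round(f,2))
    if f>10 or z<.027: break
ctrl.hold(.8); st("press")
ctrl.servo_line(np.r_[L,.06],vel=.05); ctrl.servo_line(np.r_[L+[.05,.13],.15],vel=.2); ctrl.hold(.3); st("off")
im,D=vision.grab_frame("side"); cv2.imwrite("pics/side5.png",im)
cv2.imwrite("pics/c5.png",cv2.resize(im[200:330,270:430],None,fx=4,fy=4))
E
```

```text
True
touch t 25.02 tcp [0.567  0.0235 0.0343] F [-0.8971 -1.0138  9.5731] w 0.005
0.0337 0.0343 10.58
press t 26.21 tcp [0.567  0.0235 0.0343] F [-2.2556 -0.3381 10.7578] w 0.005
off t 28.16 tcp [0.6168 0.1527 0.1496] F [-0.8644 -0.3036  0.1192] w 0.004
```

View pics/c5.png

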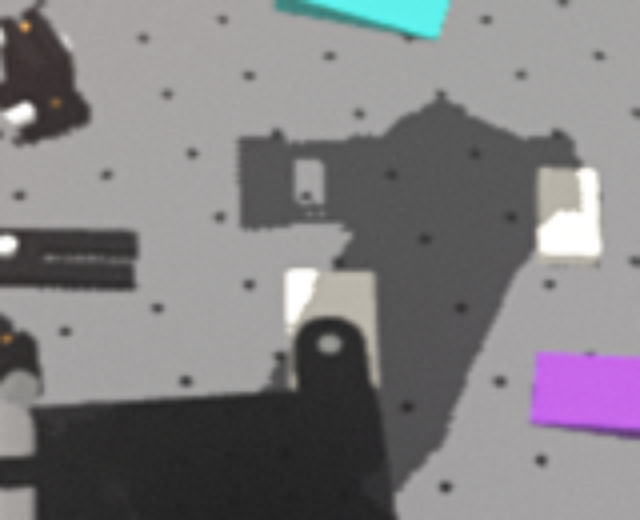

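The lug held at z = 34.3 mm under 10.7 N, the wedge stayed put, and the hand is clear, so I'm handing in.

```bash
python3 -c "
from station import order; print(order.finish_job())"
```

```text
the job is handed in; nothing more can be done
None
```

The wedge is snug under the bare foot (about 4.9 N push), the lug held steady at 34 mm under a 10.7 N press, and the job is handed in with the hand clear; no verdict was returned.

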